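# Lock a second slotted spacer onto the press's depth-stop stem

### The job

Add the steel slotted spacer with the orange lug to the depth-stop stand: slide it sideways, slot first and gently, under the red head onto the flat stem, above the brass spacer that is already there. Then turn it about the stem until its slot lies square across the flat stem and points well away from the brass spacer's slot, and let go so that it rests flat on the brass one. The brass spacer stays on the stem, and the tubes, bearings, hammer and dark spare spacer lying around are to be left alone.

Things in the scene. Friction and masses are not known exactly. Their poses are not given: they have to be found in the camera images.
- stand: fixed depth-stop stand; origin at the centre of its underside, z up. Green plate 120 (x) by 100 (y) by 12 mm, on it a round dark rest 84 mm across, its top 20 mm above the origin. In the middle a flat stem (see point rest) under a red head 42 (x) by 38 (y) by 9 mm: its underside 48 mm, top 57 mm above the origin. A push of the spacer on the stem or stand of over 12 N is too hard
- rest (a point): centre of the rest's top on the stand, axes as the stand. The aluminium stem rises about here, 14 mm along x, 8 mm along y, 28 mm tall up to the head. Stem and head together stand off this point by an unreported amount, up to 3 mm along x and 9 mm along y, and stay there, firm. Metal faces are oiled (friction about 0.2). Being flat, the stem lets a 10 mm slot on only along the stand's x axis (from its -x or +x side)
- lower: brass slotted spacer already on the stem, loose, 78 mm across, 10 mm thick, lying on the rest: its top is 30 mm above the stand's origin. Origin at the centre of its underside; its slot (10 mm wide, flaring to 20 mm at the rim) points along its own +x, from a central hole 36 mm across. The slot may point up to about 100 degrees either side of the stand's +x
- spacer: steel slotted spacer to be mounted, about 220 g, 64 mm across, 10 mm thick, lying on the table. Origin at the centre of its underside, z up. Central hole 20 mm across with a slot 10 mm wide along its own +x. With the stem in the hole it can be turned; with its slot across the stem (14 mm against 10 mm) it cannot come off. Opposite the slot is a tongue 12 mm wide, 10 mm thick, out to x = -54 mm
- lug (a point): middle of the orange upright lug on the spacer's tongue, the grip: 16 mm (spacer's x) by 12 mm (y), from z = 10 to z = 44 mm in the spacer's frame; this point is at x = -46, y = 0, z = 27 mm there. Axes as the spacer
- aim (a point): imaginary point straight out from the spacer's slot, showing which way it points: x = 120, y = 0, z = 10 mm in the spacer's frame. The slot itself flares from 10 mm wide at x = 19 mm to 32 mm wide at its open mouth at the rim, x = 32 mm
- tube_a: bystander: chrome tube, 36 mm across, 65 mm tall, standing on end; origin at the centre of its foot
- tube_b: bystander: chrome tube, 36 mm across, 65 mm tall, standing on end; origin at the centre of its foot
- tube_c: bystander: chrome tube, 36 mm across, 65 mm tall, standing on end; origin at the centre of its foot
- bearing_a: bystander: flat steel ball bearing, 44 mm across, 14 mm high, lying flat; origin at the centre of its underside
- bearing_b: bystander: flat steel ball bearing, 44 mm across, 14 mm high, lying flat; origin at the centre of its underside
- spare: bystander: dark steel slotted spacer without a lug, 56 mm across, 8 mm thick; origin at the centre of its underside
- hammer: bystander: hand hammer lying flat; origin on its axis, its length along its x
Not all that is in view belongs to the job. What is meant by the lower is not purple, and is the larger of those in its own colour.

How it is judged (in metres and radians):
On the way:
1. the spacer is slid onto the stem, under the head (horizontal distance between spacer and stand below 0.015 m and z of spacer in the frame of stand between 0.027 and 0.04 m), for 0.1 s.
At the end, for the whole second after the job is handed in: Spacer released, still and flat on the brass one (28.5-32 mm above the stand's origin, tilt < 0.06 rad), within 15 mm of the stand's axis, slot within 25 deg of square to the stand's x, over about 55 deg from the brass slot (aim < 70 mm along it); brass spacer on the rest within 20 mm of the axis (horizontal distance between spacer and stand below 0.015 m and z of spacer in the frame of stand between 0.0285 and 0.032 m and angle between spacer's own z axis and vertical below 0.06 rad and angle between the x axis of spacer and the x axis of stand, either way round above 1.13 rad and x of aim in the frame of lower below 0.07 m and horizontal distance between lower and stand below 0.02 m and z of lower in the frame of stand between 0.018 and 0.022 m and linear speed of each of spacer, lower below 0.01 m/s); the robot touches nothing.
It fails at once if the spacer is pushed against the stem or stand with more than 12 N (contact force between spacer and stand above 12 N).
It fails at once if a bystander (tube, bearing, spare spacer, hammer) is moved more than 20 mm (distance of any of tube_a, tube_b, tube_c, bearing_a, bearing_b, spare, hammer from where it was at the start of the episode above 0.02 m).
It also fails if it takes over 72 s, if anything falls off the work surface, if the arm or the gripper's body presses on something with over 40 N, if the wrist force passes 120 N, or if a joint passes its speed limit or range.

### The arm

A 6-joint arm with a two-finger parallel gripper is mounted at the origin on the work surface. World frame = base frame: x ahead of the robot, y to its left, z up, the work surface at z = 0. Lengths are in mm, angles in rad, forces in N, time in s.
With the tool pointing down it reaches from about 275 to 1000 mm from the base axis. Payload 8.4 kg.
Tool frame: the origin (TCP) lies at the very end of the fingers, on their centre line; the grasp point (between the pads) lies 19 mm behind it; z points along the fingers, y is the direction in which the jaws open and shut (so a half turn about z gives the same grasp; the last joint's range is limited). The gripper opens to 85 mm and grips with 20 to 120 N. Pads are 22 mm wide; open, the fingers measure 114 mm over their backs; the gripper's body (76 mm by 85 mm) begins 54 mm behind the grasp point. The pads swing forward as they close: fully open they stand 13 mm farther back than shut.
Start: joints at [-1.243, 0.353, 1.633, -0, 1.155, -0.002], TCP at [202.407, -591.32, 231.281] pointing down, gripper open.
Joint ranges: [-2.63, 2.63], [-0.92, 2.1], [0.06, 2.66], [-1.3, 4.44], [0, 2.69], [-3.02, 3.02]. Speed limits (rad/s): [2.22, 2.22, 2.79, 3.14, 3.14, 3.14].

### API

Orientations are given as [roll, pitch, yaw] about the fixed x, y, z axes, in that order (R = Rz(yaw) Ry(pitch) Rx(roll)).
In Python, from rig import readout, grab_frame, calibration, r gives the robot as it stands. The module is installed in compiled form; this text tells all that it offers.
- The arm moves only by the tool play_rows, never from a script. Its argument "rows" is a list of rows, each a list of 3 entries, a list of its own where there are three numbers: the closure in counts, from 0 (fully open) to 255 (shut), then the shift along the tool's x, y, z in cm, then the turn, a rotation vector about the tool's x, y, z in rad. In form: [[gripper, [dx, dy, dz], [rx, ry, rz]], ...]. A call has 1 to 12 rows; each row is the pose to reach, as a shift and turn from the pose commanded when the call began, along the tool's axes at that moment; what a row does not reach only later rows make up. A row lasts 1/12 s, in which the tool goes at most 41.7 mm and 7.16 degrees, less where a joint would pass 70% of its speed; a pose out of reach is approached as far as the arm can. A call with a gripper value outside its range is refused whole. The fingers move at their own pace and stop on an object; "squeeze" is the grip in N (left out, the last holds). Time passes only in rows, so rows that repeat a pose let the fingers close. It gives the time, the measured TCP pose, the force and the opening at its end, in the units of the state.
- readout.sense(): the state, without advancing time (a new reading comes with each control period).
- grab_frame(name): name is "scene" or "side" or "wrist"; returns (picture, depth): 400x640x3 uint8, red, green, blue; 400x640 float32, mm along the optical axis (not along the pixel's ray), 0 where there is no reading.
- calibration(name): a dict with "vfov" (degrees; the focal length in pixels is half the picture's height over the tangent of half this angle, whatever the lens; pixels are square), "cx", "cy" (the principal point, pixels), "cam_to_world" (4x4, takes a point from camera to world coordinates). Camera axes: x right, y down, z forward; pixel columns grow to the right and rows downward; lengths in mm; the calibration is good to about 2 mm. A picture is of the moment at which its call begins: read the wrist's pose just before it. calibration takes no time and is no camera call; for the wrist camera it gives the pose at the moment of the call.
- r.sign_off(): hands the job in, once; it reports no verdict.
The state is a dict: "clock": time; "qpos": joint angles; "qvel": joint speeds; "joint_efforts": joint torques, N m; "eef_pos": TCP position; "tcp_rot": TCP orientation; "contact_force": force on the tool from outside, world axes, zero at the start; "wrist_torque": the same for the moment, N m; "opening": opening from 0.0 (shut) to 1.0 (fully open).
Only numpy, scipy, OpenCV 4.12 (cv2) and the standard library are available. Lean on these libraries where they do the work, as an engineer would, in place of code of your own. Each camera call takes 0.05 s, during which the arm holds its last target.

## Working session

There is one attempt and no reset: what is moved stays moved. The work goes in short steps, Python scripts to look and compute and a tool call to move; the robot and the scene stay as the last step left them, time stands still between calls to the robot, and variables do not carry over. Pictures are saved under pics/ and viewed, and the job is handed in when it is done.

Besides the shell and the picture viewer there is one more tool, called as name(argument=value, ...) on one line, values as JSON. play_rows: Moves the arm, as the interface text tells. Its arguments: {"type":"object","properties":{"rows":{"type":"array"},"squeeze":{"type":"number"}},"required":["rows"]}

```bash
mkdir -p pics
python3 - <<'E'
from rig import readout, grab_frame, calibration, r
import cv2, numpy as np
print(readout.sense())
for n in ("scene","side","wrist"):
    c=calibration(n); print(n,c)
    p,d=grab_frame(n); cv2.imwrite(f"pics/{n}0.png",p[:,:,::-1]); np.savez(f"{n}0.npz",p=p,d=d,M=c["cam_to_world"])
E
```

```text
{'clock': 0.0, 'qpos': array([-1.24342668e+00,  3.53616160e-01,  1.63416357e+00, -1.73472035e-05,
        1.15521932e+00, -2.39072981e-03]), 'qvel': array([ 4.99313752e-04,  3.42167926e-05, -1.46821004e-03,  1.00235400e-03,
        3.21169652e-05, -9.58021470e-04]), 'joint_efforts': array([-2.50031364e-03, -6.05258989e+01, -3.42066622e+01, -4.40359872e-04,
        9.33135976e-03,  1.67020232e-05]), 'eef_pos': array([ 202.22529182, -590.85297828,  230.56907561]), 'tcp_rot': array([-3.14018622e+00,  1.24984387e-05,  3.29767397e-01]), 'contact_force': array([-1.02829383,  1.19785512,  0.09429474]), 'wrist_torque': array([ 0.04496429, -0.05082172,  0.00872684]), 'opening': 0.9980620670744349}
scene {'vfov': 57.436172840137445, 'cx': 319.93865837785, 'cy': 201.5844699038276, 'cam_to_world': array([[ 3.95526865e-01,  5.37895122e-01, -7.44464463e-01,
         1.31822650e+03],
       [ 9.18390664e-01, -2.22075627e-01,  3.27476724e-01,
        -3.31849118e+02],
       [ 1.08207199e-02, -8.13235054e-01, -5.81834735e-01,
         6.10558776e+02],
       [ 0.00000000e+00,  0.00000000e+00,  0.000
[... 223 characters left out ...]

       [-2.96249848e-01, -5.13940467e-01,  8.05047343e-01,
        -8.55479520e+02],
       [ 8.47787990e-03, -8.44265778e-01, -5.35857650e-01,
         5.96693530e+02],
       [ 0.00000000e+00,  0.00000000e+00,  0.00000000e+00,
         1.00000000e+00]])}
wrist {'vfov': 59.665036665372085, 'cx': 320.7172672943243, 'cy': 200.7254237087806, 'cam_to_world': array([[ 3.23173931e-01, -9.03968475e-01, -2.79999297e-01,
         2.73222755e+02],
       [-9.46338168e-01, -3.09215758e-01, -9.39664078e-02,
        -5.66768499e+02],
       [-1.63752453e-03,  2.95341515e-01, -9.55390343e-01,
         3.72540992e+02],
       [ 0.00000000e+00,  0.00000000e+00,  0.00000000e+00,
         1.00000000e+00]])}
```

View pics/scene0.png

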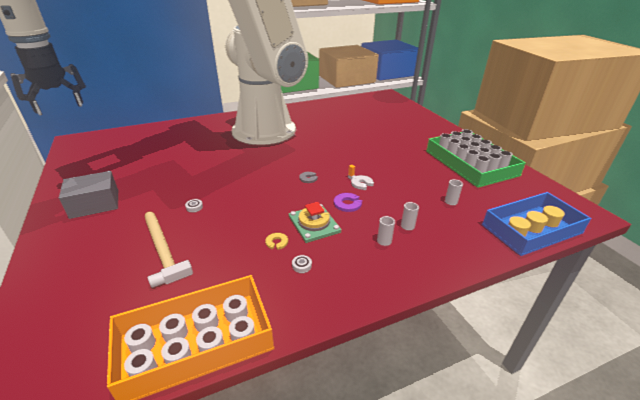

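View pics/side0.png

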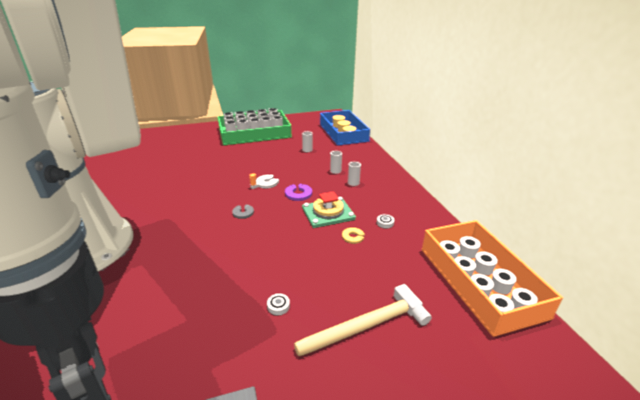

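View pics/wrist0.png

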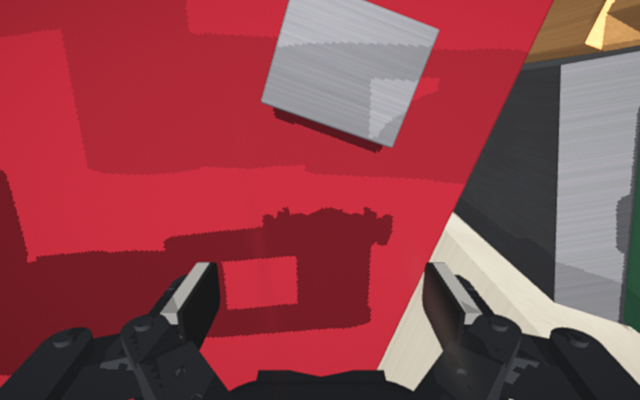

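The scene picture shows these candidates, all in scene-view pixels:
- **Spacer:** white/steel disc with the orange lug at (361,181). The dark spare at (308,177) and the purple ring at (348,201) are decoys.
- **Lower:** the brass ring on the green stand at (315,217). The small loose brass ring at (277,240) and the purple one are decoys.

Next I'll get rough positions and take close crops.

```bash
cat > h.py <<'E'
import numpy as np, cv2
from rig import readout, grab_frame, calibration, r
def snap(n,tag):
    c=calibration(n); p,d=grab_frame(n); cv2.imwrite(f"pics/{tag}.png",p[:,:,::-1])
    np.savez(f"{tag}.npz",p=p,d=d,M=c["cam_to_world"],k=[c["vfov"],c["cx"],c["cy"]]); return p,d,c
def ray(c,u,v):
    f=200/np.tan(np.radians(c["vfov"])/2); M=c["cam_to_world"]
    d=M[:3,:3]@np.array([(u-c["cx"])/f,(v-c["cy"])/f,1.]); return M[:3,3],d
def onz(c,u,v,z):
    o,d=ray(c,u,v); return o+d*(z-o[2])/d[2]
def proj(c,P):
    f=200/np.tan(np.radians(c["vfov"])/2); M=c["cam_to_world"]; q=M[:3,:3].T@(np.array(P)-M[:3,3]); return q[:2]/q[2]*f+[c["cx"],c["cy"]]
def cloud(c,d):
    f=200/np.tan(np.radians(c["vfov"])/2); v,u=np.mgrid[:400,:640]; M=c["cam_to_world"]
    P=np.stack([(u-c["cx"])/f*d,(v-c["cy"])/f*d,d],-1); return P@M[:3,:3].T+M[:3,3]
def tri(c1,u1,c2,u2):
    o1,d1=ray(c1,*u1);o2,d2=ray(c2,*u2); s=np.linalg.lstsq(np.c_[d1,-d2],o2-o1,rcond=None)[0]
    a=o1+s[0]*d1;b=o2+s[1]*d2; return (a+b)/2,np.linalg.norm(a-b)
def load(t):
    z=np.load(t+".npz"); return z["p"],z["d"],dict(vfov=z["k"][0],cx=z["k"][1],cy=z["k"][2],cam_to_world=z["M"])
E
python3 - <<'E'
from h import *
for n,pts in (("scene",{'lug':(351,171),'disc':(363,182),'head':(316,209),'stand':(315,222),'purple':(348,201),'spare':(308,177),'brass2':(277,240),'ta':(454,200),'tb':(410,226),'tc':(386,241)}),("side",{'lug':(253,181),'disc':(266,181),'head':(328,198),'stand':(329,212),'purple':(298,192),'spare':(243,211)})):
    c=calibration(n)
    z=np.load(f"{n}0.npz"); 
    for k,(u,v) in pts.items(): print(n,k,onz(c,u,v,10).round(), cloud(c,z['d'])[v,u].round())
for n,(x,y,w,h) in (("scene",(260,150,140,105)),("side",(220,160,140,90))):
    p=np.load(f"{n}0.npz")['p'][y:y+h,x:x+w,::-1]
    cv2.imwrite(f"pics/{n}crop.png",cv2.resize(p,None,fx=5.5,fy=5.5,interpolation=cv2.INTER_CUBIC))
E
```

```text
scene lug [433. 165.  10.] [457. 151.  26.]
scene disc [505. 169.  10.] [492. 177.  -0.]
scene head [578. -18.  10.] [634. -41.  55.]
scene stand [629. -42.  10.] [651. -51.  29.]
scene purple [578.  81.  10.] [562.  89.  -2.]
scene spare [415.  24.  10.] [397.  31.  -2.]
scene brass2 [ 659. -156.   10.] [ 647. -153.   -1.]
scene ta [689. 364.  10.] [697. 356.  17.]
scene tb [739. 179.  10.] [739. 179.  10.]
scene tc [765.  91.  10.] [768.  88.  13.]
side lug [454. 173.  10.] [451. 148.  24.]
side disc [492. 162.  10.] [494. 181.  -1.]
side head [643.  16.  10.] [620. -52.  56.]
side stand [624. -51.  10.] [615. -77.  29.]
side purple [569.  72.  10.] [574.  89.  -1.]
side spare [402.  19.  10.] [ 341. -855.  597.]
```

View pics/scenecrop.png

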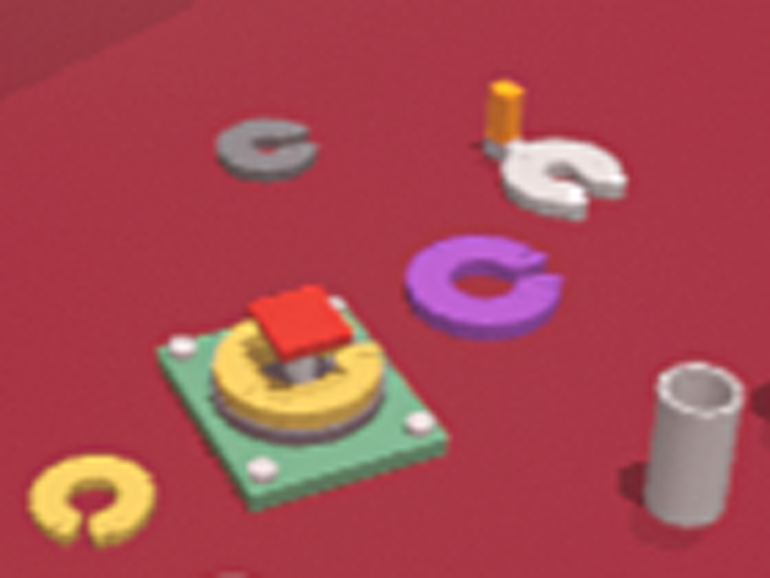

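View pics/sidecrop.png

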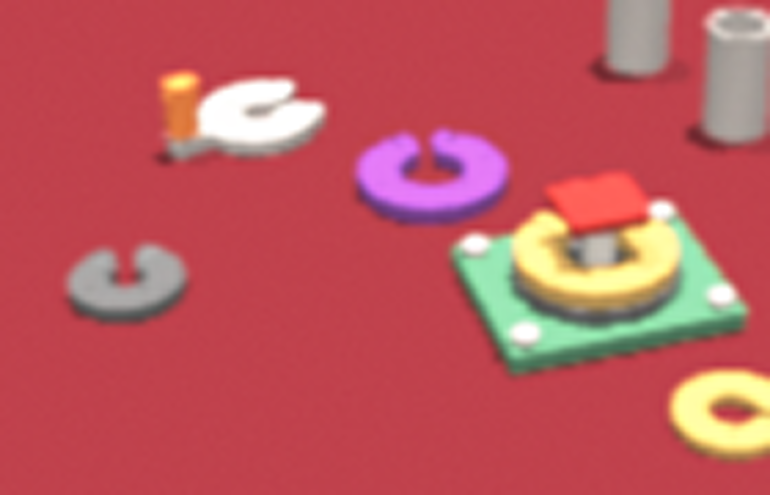

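The crops confirm the choices. The steel spacer with the lug has its lug at about scene (351,171). The larger brass ring is on the stand and its slot faces roughly +y. I'll take the wrist camera over the stand.

```bash
cat >> h.py <<'E'
from scipy.spatial.transform import Rotation as Ro
def delta(target,yaw=None):
    s=readout.sense(); R=Ro.from_euler('xyz',s["tcp_rot"]).as_matrix()
    d=R.T@(np.array(target)-s["eef_pos"])/10
    out="shift cm %s"%d.round(3)
    if yaw is not None:
        Rt=Ro.from_euler('xyz',[np.pi,0,yaw]).as_matrix(); out+=" rotvec %s"%Ro.from_matrix(R.T@Rt).as_rotvec().round(4)
    print(out," clock",round(s["clock"],2),"yaw",s["tcp_rot"][2].round(4))
E
python3 -c "
from h import *
delta([620,-55,190],0.68)"
```

```text
shift cm [ 56.878 -37.178   4.113] rotvec [-1.000e-03 -2.000e-04 -3.502e-01]  clock 0.15 yaw 0.3298
```

play_rows(rows=[[0,[56.9,-37.2,4.1],[0,0,-0.35]],[0,[56.9,-37.2,4.1],[0,0,-0.35]],[0,[56.9,-37.2,4.1],[0,0,-0.35]],[0,[56.9,-37.2,4.1],[0,0,-0.35]],[0,[56.9,-37.2,4.1],[0,0,-0.35]],[0,[56.9,-37.2,4.1],[0,0,-0.35]],[0,[56.9,-37.2,4.1],[0,0,-0.35]],[0,[56.9,-37.2,4.1],[0,0,-0.35]],[0,[56.9,-37.2,4.1],[0,0,-0.35]],[0,[56.9,-37.2,4.1],[0,0,-0.35]],[0,[56.9,-37.2,4.1],[0,0,-0.35]],[0,[56.9,-37.2,4.1],[0,0,-0.35]]])

```text
clock: 1.15
eef_pos: [510.0, -195.7, 201.0]
tcp_rot: [3.142, 0.0, 0.68]
contact_force: [0.4, -1.1, -0.5]
opening: 0.997
```

```bash
python3 -c "
from h import *
delta([620,-55,190],0.68)"
```

```text
shift cm [17.4   -4.029  1.103] rotvec [ 0.      0.     -0.0002]  clock 1.15 yaw 0.6798
```

play_rows(rows=[[0,[17.4,-4.0,1.1],[0,0,0]],[0,[17.4,-4.0,1.1],[0,0,0]],[0,[17.4,-4.0,1.1],[0,0,0]],[0,[17.4,-4.0,1.1],[0,0,0]],[0,[17.4,-4.0,1.1],[0,0,0]],[0,[17.4,-4.0,1.1],[0,0,0]],[0,[17.4,-4.0,1.1],[0,0,0]]])

```text
clock: 1.73
eef_pos: [618.9, -56.9, 189.6]
tcp_rot: [-3.141, 0.001, 0.681]
contact_force: [0.3, -1.1, 0.1]
opening: 1.003
```

```bash
python3 -c "
from h import *
snap('wrist','w1'); delta([480,165,190],0.68)"
```

```text
shift cm [ 3.2420e+00 -2.6026e+01 -1.1000e-02] rotvec [-0.0005  0.0013  0.0002]  clock 1.78 yaw 0.6802
```

View pics/w1.png

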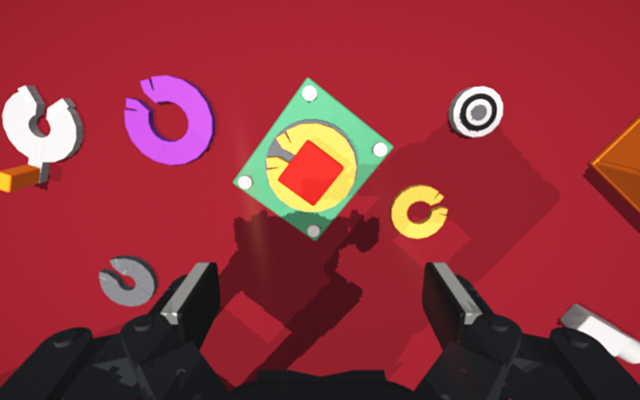

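The wrist view shows the green stand centred near (314,160), its red head at (311,172) and the brass slot opening near (285,147). The spacer is at (42,125) with its lug at (20,178). I'll take a second view nearer the spacer.

play_rows(rows=[[0,[2.3,-17.0,0],[0,0,0]],[0,[2.3,-17.0,0],[0,0,0]],[0,[2.3,-17.0,0],[0,0,0]],[0,[2.3,-17.0,0],[0,0,0]],[0,[2.3,-17.0,0],[0,0,0]],[0,[2.3,-17.0,0],[0,0,0]],[0,[2.3,-17.0,0],[0,0,0]],[0,[2.3,-17.0,0],[0,0,0]]])

```text
clock: 2.45
eef_pos: [531.0, 87.9, 190.5]
tcp_rot: [3.141, -0.0, 0.678]
contact_force: [1.6, -0.1, 0.0]
opening: 1.001
```

```bash
python3 -c "
from h import *
snap('wrist','w2'); delta([480,165,190],0.68)"
```

```text
shift cm [ 0.856 -9.21   0.03 ] rotvec [ 0.0006 -0.0003 -0.0021]  clock 2.5 yaw 0.6779
```

View pics/w2.png

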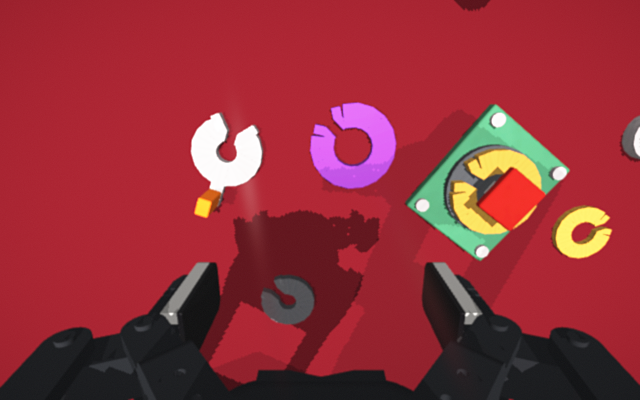

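```bash
cat > seg.py <<'E'
from h import *
def comps(m,amin=80):
    cs,_=cv2.findContours(m.astype(np.uint8),cv2.RETR_EXTERNAL,cv2.CHAIN_APPROX_NONE)
    return sorted([c for c in cs if cv2.contourArea(c)>amin],key=cv2.contourArea)[::-1]
def masks(p):
    H=cv2.cvtColor(p,cv2.COLOR_RGB2HSV).astype(int); h,s,v=H[...,0],H[...,1],H[...,2]
    return dict(green=(h>50)&(h<90)&(s>60)&(v>60), brass=(h>=21)&(h<35)&(s>80)&(v>110), orange=(h>8)&(h<22)&(s>180)&(v>120),
      red=((h<5)|(h>176))&(s>205)&(v>205), white=(s<60)&(v>150))
E
python3 - <<'E'
from seg import *
for t in ("w1","w2"):
    p,d,c=load(t); m=masks(p); H=cv2.cvtColor(p,cv2.COLOR_RGB2HSV)
    for k in m:
        for q in comps(m[k],60)[:4]:
            rct=cv2.minAreaRect(q); print(t,k,cv2.contourArea(q),np.round(rct[0]),np.round(rct[1]),round(rct[2],1))
for t,pt in (("w1",[(311,172),(305,192),(20,178),(42,150),(300,250)]),("w2",[(512,197),(205,204),(210,195)])):
    p,d,c=load(t); H=cv2.cvtColor(p,cv2.COLOR_RGB2HSV)
    for u,v in pt: print(t,u,v,H[v,u],p[v,u],cloud(c,d)[v,u].round(1))
E
```

```text
w1 green 13040.0 [310. 162.] [110. 129.] 38.8
w1 brass 3196.5 [310. 168.] [87. 89.] 90.0
w1 brass 1463.5 [419. 211.] [50. 54.] 45.0
w1 brass 120.5 [  4. 182.] [ 9. 17.] 0.0
w1 orange 2378.5 [614. 163.] [96. 49.] 90.0
w1 orange 593.0 [ 19. 177.] [22. 42.] 76.6
w1 red 2137.0 [310. 173.] [46. 50.] 37.6
w1 white 3362.0 [ 40. 124.] [83. 68.] 51.3
w1 white 1930.0 [477. 111.] [47. 53.] 39.8
w1 white 1285.5 [611. 340.] [71. 25.] 29.4
w1 white 171.5 [309.  93.] [16. 14.] 90.0
w2 green 5635.5 [486. 186.] [102. 134.] 41.6
w2 brass 1420.5 [583. 232.] [47. 56.] 78.7
w2 brass 1181.0 [506. 166.] [76. 32.] 10.6
w2 brass 891.0 [474. 212.] [68. 30.] 51.8
w2 brass 169.0 [202. 207.] [13. 16.] 15.9
w2 orange 223.0 [207. 203.] [20. 28.] 18.4
w2 red 1976.5 [512. 200.] [41. 53.] 43.2
w2 white 3163.0 [227. 149.] [74. 71.] 56.9
w2 white 160.0 [498. 120.] [15. 14.] 90.0
w2 white 135.0 [559. 173.] [13. 14.] 45.0
w2 white 128.5 [422. 205.] [12. 13.] 45.0
w1 311 172 [  1 204 253] [253  59  51] [624.9 -41.5  57.6]
w1 305 192 [  1 212 243] [243  47  41] [608.6 -48.1  57.1]
w1 20 178 [ 11 221 137] [137  61  18] [454.  151.6  31.9]
w1 42 150 [  6   5 249] [249 245 244] [475.4 159.1  10. ]
w1 300 250 [177 193  99] [99 24 31] [ 5.417e+02 -9.100e+01 -2.000e-01]
w2 512 197 [  1 210 246] [246  51  43] [624.5 -39.9  55.6]
w2 205 204 [ 26 195 255] [255 226  60] [454.5 155.7  43.6]
w2 210 195 [ 12 223 210] [210  97  26] [457.8 157.9  29.4]
```

Run:
```python
from seg import *
from scipy.optimize import least_squares
def circ(X):
    A=np.c_[2*X,np.ones(len(X))]; s=np.linalg.lstsq(A,(X**2).sum(1),rcond=None)[0]; return s[:2],np.sqrt(s[2]+s[0]**2+s[1]**2)
for t in ("w1","w2"):
    p,d,c=load(t); P=cloud(c,d); m=masks(p); print("==",t)
    z=P[...,2]; 
    near=lambda x,y,r:(np.hypot(P[...,0]-x,P[...,1]-y)<r)&(d>0)
    hd=near(622,-45,60)&(z>52)&(z<61); q=P[hd]; rc=cv2.minAreaRect(q[:,:2].astype(np.float32)); print("head z",np.median(q[:,2]),rc)
    g=near(622,-45,95)&m["green"]&(z>8); q=P[g]; rc=cv2.minAreaRect(q[:,:2].astype(np.float32)); print("plate z",np.median(q[:,2]),rc)
    b=near(622,-45,60)&(z>27)&(z<33)&m["brass"]; q=P[b]; print("brass z",np.median(q[:,2]))
    hull=cv2.convexHull(q[:,:2].astype(np.float32))[:,0]; print("brass minEncl",cv2.minEnclosingCircle(hull))
    l=near(454,152,25)&(z>40)&(z<48); q=P[l]; print("lug top z",np.median(q[:,2]),cv2.minAreaRect(q[:,:2].astype(np.float32)))
    w=near(485,175,50)&(z>6)&(z<13)&m["white"]; q=P[w]; print("disc z",np.median(q[:,2]))
    # rim: far from centre
    C,R=cv2.minEnclosingCircle(q[:,:2].astype(np.float32)); print("disc encl",C,R)
    cs=comps(w)[0][:,0]; X=P[cs[:,1],cs[:,0],:2]
    ctr=np.array(C)
    for _ in range(6):
        rr=np.hypot(*(X-ctr).T); k=(rr>28.5)&(rr<36); ctr,R=circ(X[k])
    print("disc circ",ctr,R,k.sum())
    lug=np.array(cv2.minAreaRect(P[l][:,:2].astype(np.float32))[0]); v=ctr-lug; print("yaw lug->disc",np.degrees(np.arctan2(v[1],v[0])),np.hypot(*v))
```

```text
== w1
head z 56.19864346396946 ((622.7827758789062, -41.74791717529297), (42.382240295410156, 37.969581604003906), 1.4554736614227295)
plate z 11.26864763034024 ((621.620361328125, -42.91222381591797), (119.35029602050781, 99.51863861083984), 1.5378894805908203)
brass z 29.42102853996309
brass minEncl ((621.389404296875, -42.34593200683594), 39.72160339355469)
lug top z 43.0452267839143 ((451.4500732421875, 154.2949981689453), (16.598522186279297, 10.099225997924805), 21.653165817260742)
disc z 9.569704988673607
disc encl (489.8537292480469, 169.44644165039062) 38.75095748901367
disc circ [494.13308673 171.13804654] 32.26618164568202 182
yaw lug->disc 21.534576850893025 45.88603184535519
== w2
head z 56.0725685780107 ((622.6885986328125, -41.329925537109375), (42.046302795410156, 38.994590759277344), 1.4601473808288574)
plate z 11.154016727211854 ((621.3353881835938, -42.19488525390625), (119.45513153076172, 100.64602661132812), 1.4848052263259888)
brass z 29.374553279284186
brass minEncl ((621.6049194335938, -42.79336166381836), 39.54676055908203)
lug top z 43.237317364354254 ((450.2481689453125, 156.0367889404297), (16.4509220123291, 12.124326705932617), 20.61838722229004)
disc z 9.454323575032163
disc encl (490.885009765625, 169.8756866455078) 37.951171875
disc circ [494.03337992 171.22566644] 32.33104230184813 179
yaw lug->disc 19.131412360943933 46.34486702824888
```

Run:
```python
from seg import *
for t in ("w1","w2"):
    p,d,c=load(t); P=cloud(c,d); m=masks(p); z=P[...,2]; dx=P[...,0]-621.5;dy=P[...,1]+42.6; r_=np.hypot(dx,dy)
    g=(r_>27)&(r_<36)&(z>15)&(z<23)&(d>0)&~m["brass"]
    a=np.degrees(np.arctan2(dy[g],dx[g])); print(t,g.sum(),np.histogram(a,range(-180,181,10))[0])
    print(np.median(a[(a>0)]))
    # stem: points z 33..46 within head
    s=(np.hypot(P[...,0]-622.7,P[...,1]+41.5)<14)&(z>24)&(z<46); print("stem pts",s.sum(), P[s].min(0).round(1) if s.any() else '',P[s].max(0).round(1) if s.any() else '')
for t,(x,y,w,h) in (("w1",(240,90,150,150)),):
    p=load(t)[0]; cv2.imwrite("pics/w1c.png",cv2.resize(p[y:y+h,x:x+w,::-1],None,fx=4,fy=4,interpolation=cv2.INTER_CUBIC))
```

```text
w1 121 [ 0  0  0  0  0  0  0  0  0  0  0  0  0  0  0  0  0  0  0  0  0  0  0  0
  0  8  0 36 61 14  2  0  0  0  0  0]
102.78094733337028
stem pts 0  
w2 134 [ 0  0  0  0  0  0  0  0  0  0  0  0  0  0  0  0  0  0  0  0  0  0  0  0
  0  1  6 56 56 13  1  1  0  0  0  0]
100.88423230820824
stem pts 0
```

View pics/w1c.png

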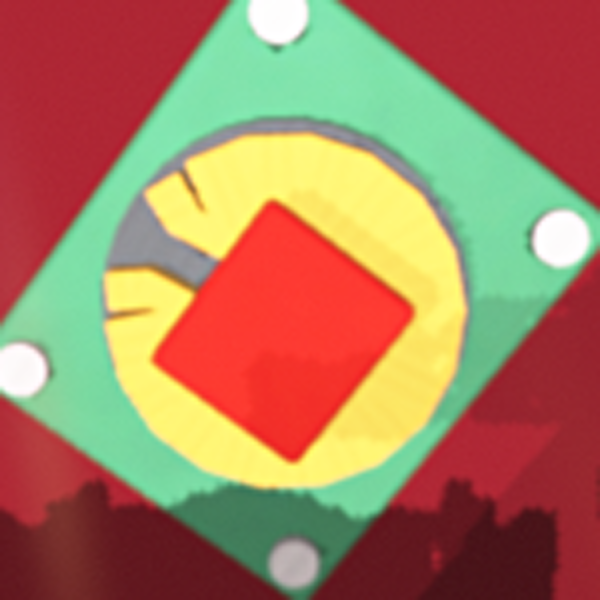

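The lower's slot points at about +100° in the stand frame. So I'll slide on from the -x side and turn to about -77…-80°, which keeps q6 in range. Now the approach to the lug.

```bash
python3 -c "
from h import *
delta([451,155.1,90],0.358);print(readout.sense()['qpos'])"
```

```text
shift cm [ -2.026 -10.263  10.029] rotvec [ 0.0005 -0.0004  0.3199]  clock 2.5 yaw 0.6779
[ 1.61458668e-01  2.63909807e-01  1.85980566e+00 -4.30559549e-04
  1.01730994e+00  1.05457751e+00]
```

play_rows(rows=[[0,[-2.03,-10.26,5],[0,0,0.32]],[0,[-2.03,-10.26,5],[0,0,0.32]],[0,[-2.03,-10.26,5],[0,0,0.32]],[0,[-2.03,-10.26,10],[0,0,0.32]],[0,[-2.03,-10.26,10],[0,0,0.32]],[0,[-2.03,-10.26,10],[0,0,0.32]],[0,[-2.03,-10.26,10],[0,0,0.32]]])

```text
clock: 3.08
eef_pos: [451.1, 155.7, 90.5]
tcp_rot: [3.141, 0.001, 0.359]
contact_force: [-0.1, 0.4, -0.2]
opening: 1.004
```

Run:
```python
from seg import *
p,d,c=snap('wrist','w3'); P=cloud(c,d); z=P[...,2]
l=(np.hypot(P[...,0]-451,P[...,1]-155)<25)&(z>40)&(z<48); q=P[l]; print("lug",np.median(q[:,2]),cv2.minAreaRect(q[:,:2].astype(np.float32)) if len(q) else 0)
delta([451,155.1,13],0.358)
```

```text
lug 43.1038168614115 ((450.3071594238281, 156.0370635986328), (16.480571746826172, 11.842838287353516), 19.905458450317383)
shift cm [-0.114  0.057  7.823] rotvec [ 0.0002 -0.0011  0.0007]  clock 3.13 yaw 0.3587
```

View pics/w3.png

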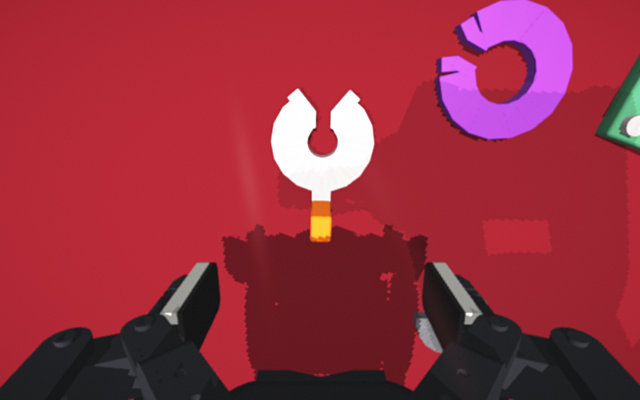

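The lug is centred between the open jaws at (320,228), with the slot pointing straight up in the picture. Going down and gripping.

play_rows(rows=[[0,[-0.08,0,3.5],[0,0,0.005]],[0,[-0.08,0,6],[0,0,0.005]],[0,[-0.08,0,7.8],[0,0,0.005]],[0,[-0.08,0,7.8],[0,0,0.005]],[0,[-0.08,0,7.8],[0,0,0.005]],[255,[-0.08,0,7.8],[0,0,0.005]],[255,[-0.08,0,7.8],[0,0,0.005]],[255,[-0.08,0,7.8],[0,0,0.005]],[255,[-0.08,0,7.8],[0,0,0.005]],[255,[-0.08,0,7.8],[0,0,0.005]],[255,[-0.08,0,7.8],[0,0,0.005]],[255,[-0.08,0,7.8],[0,0,0.005]]], squeeze=80)

```text
clock: 4.13
eef_pos: [449.7, 156.4, 12.7]
tcp_rot: [3.142, -0.001, 0.355]
contact_force: [-1.2, -1.3, 8.0]
opening: 0.126
```

play_rows(rows=[[255,[0,0,0],[0,0,0]],[255,[0,0,0],[0,0,0]],[255,[0,0,-2],[0,0,0]],[255,[0,0,-5],[0,0,0]],[255,[0,0,-7],[0,0,0]],[255,[0,0,-7],[0,0,0]],[255,[0,0,-7],[0,0,0]]])

```text
clock: 4.72
eef_pos: [449.8, 156.5, 82.8]
tcp_rot: [3.142, -0.002, 0.355]
contact_force: [-0.8, 0.0, -1.3]
opening: 0.13
```

```bash
cat > disc.py <<'E'
from seg import *
def circ(X):
    A=np.c_[2*X,np.ones(len(X))]; s=np.linalg.lstsq(A,(X**2).sum(1),rcond=None)[0]; return s[:2],np.sqrt(s[2]+s[0]**2+s[1]**2)
def held(p,d,c,s):
    "disc in tool frame, by depth cloud"
    P=cloud(c,d); R=Ro.from_euler('xyz',s["tcp_rot"]).as_matrix(); T=(P-s["eef_pos"])@R
    w=(d>0)&(T[...,0]>2)&(T[...,0]<90)&(np.abs(T[...,1])<42)&(np.abs(T[...,2]-3)<8)&masks(p)["white"]
    q=T[w]; A=np.c_[q[:,:2],np.ones(len(q))]; pl=np.linalg.lstsq(A,q[:,2],rcond=None)[0]; print("plane tool z=",pl.round(4),"n",len(q))
    cs=comps(w)[0][:,0]; X=T[cs[:,1],cs[:,0],:2]; ctr=np.array([46.,0])
    for _ in range(8):
        rr=np.hypot(*(X-ctr).T); k=(rr>29)&(rr<35); ctr,Rr=circ(X[k])
    print("disc tool xy",ctr.round(2),Rr.round(2))
    # slot walls: pts of contour in x 11..18 ahead of ctr, |y|<7
    a=X-ctr; k=(a[:,0]>11)&(a[:,0]<18)&(np.abs(a[:,1])<8); Y=a[k]
    for sgn in (1,-1):
        y=Y[np.sign(Y[:,1])==sgn]; 
        if len(y)>3: print("slot wall",sgn,len(y),np.polyfit(y[:,0]-15,y[:,1],1).round(3))
    cw=(R@np.array([*ctr,0])+s["eef_pos"]); print("disc world xy",cw.round(2)); return ctr,pl
E
python3 - <<'E'
from disc import *
s=readout.sense(); p,d,c=snap('wrist','w4'); held(p,d,c,s); print(s['contact_force'],s['opening'],s['eef_pos'],s['tcp_rot'])
E
```

```text
plane tool z= [ 4.9000e-03 -7.0000e-04  3.2328e+00] n 14918
disc tool xy [47.01  0.49] 32.32
slot wall 1 18 [0.008 5.286]
slot wall -1 17 [ 0.03  -4.771]
disc world xy [494.08 172.35  82.91]
[-0.79865915  0.00891395 -1.26397662] 0.13007084454435225 [449.83015383 156.46956607  82.81402772] [ 3.14155062e+00 -1.98194143e-03  3.54911408e-01]
```

View pics/w4.png

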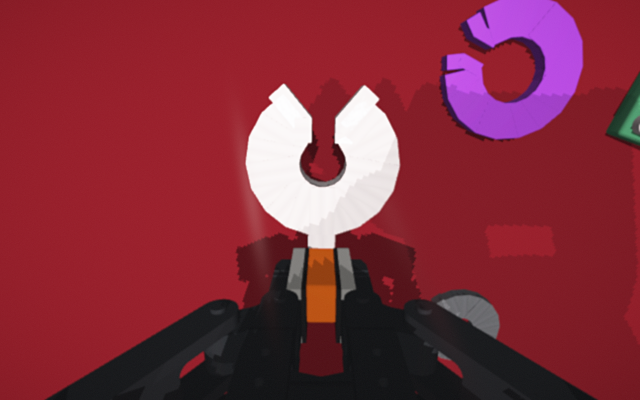

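The spacer is gripped straight: disc centre at (322,163) in the picture, slot centred and level in the tool frame. Moving to the staging pose on the -x side of the stand.

```bash
python3 -c "
from h import *
delta([500.7,-44,83],0.034)"
```

```text
shift cm [-2.109 20.567 -0.114] rotvec [0.000e+00 1.000e-04 3.209e-01]  clock 4.77 yaw 0.3549
```

play_rows(rows=[[255,[-2.11,20.57,0],[0,0,0.32]],[255,[-2.11,20.57,0],[0,0,0.32]],[255,[-2.11,20.57,0],[0,0,0.32]],[255,[-2.11,20.57,0],[0,0,0.32]],[255,[-2.11,20.57,0],[0,0,0.32]],[255,[-2.11,20.57,0],[0,0,0.32]],[255,[-2.11,20.57,0],[0,0,0.32]],[255,[-2.11,20.57,0],[0,0,0.32]]])

```text
clock: 5.43
eef_pos: [499.6, -44.0, 80.7]
tcp_rot: [-3.141, 0.003, 0.033]
contact_force: [-1.1, 0.0, -2.1]
opening: 0.127
```

Run:
```python
from disc import *
s=readout.sense(); p,d,c=snap('wrist','w5'); held(p,d,c,s); print(s['contact_force'],s['eef_pos'],s['tcp_rot'])
delta([500.7,-44,47],0.034)
```

```text
plane tool z= [ 5.300e-03 -7.000e-04  3.229e+00] n 14897
disc tool xy [46.92  0.62] 32.31
slot wall 1 18 [2.000e-03 5.292e+00]
slot wall -1 17 [ 0.014 -4.739]
disc world xy [546.56 -43.    80.56]
[-1.05666264  0.00596393 -2.06008933] [499.64860078 -43.95855113  80.70582333] [-3.14097490e+00  3.04062515e-03  3.34987086e-02]
shift cm [0.105 0.075 3.396] rotvec [-0.0006  0.0027  0.0009]  clock 5.48 yaw 0.0349
```

View pics/w5.png

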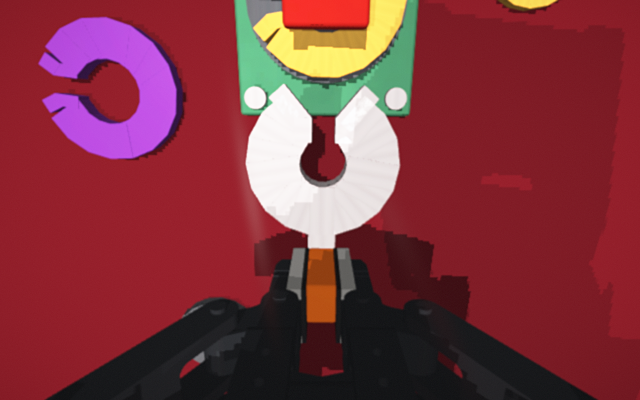

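```bash
cat >> disc.py <<'E'
def headt(p,d,c,s):
    P=cloud(c,d); R=Ro.from_euler('xyz',s["tcp_rot"]).as_matrix(); T=(P-s["eef_pos"])@R
    w=(d>0)&(P[...,2]>52)&(P[...,2]<60)&(np.hypot(P[...,0]-622.7,P[...,1]+41.5)<40)&masks(p)["red"]
    q=T[w]; print("head n",len(q)); 
    for x0 in np.arange(np.floor(q[:,0].min()),q[:,0].max(),4):
        k=(q[:,0]>=x0)&(q[:,0]<x0+4)
        if k.sum()>20: print(" x",x0,"y",q[k,1].min().round(2),q[k,1].max().round(2),"mid",((q[k,1].min()+q[k,1].max())/2).round(2))
    print(" front edge x",np.percentile(q[:,0],1).round(2), "z med",np.median(P[w][:,2]).round(2))
E
python3 - <<'E'
from disc import *
p,d,c=load('w5'); s=dict(eef_pos=np.array([499.65,-43.96,80.7]),tcp_rot=[-3.141,.003,.0335]); headt(p,d,c,s)
E
```

```text
head n 2111
 x 103.0 y -16.27 20.06 mid 1.89
 x 107.0 y -16.29 20.28 mid 2.0
 x 111.0 y -16.01 20.42 mid 2.2
 front edge x 103.31 z med 56.21
```

```bash
sed -i 's/<40)&masks(p)\["red"\]/<40)/' disc.py
python3 - <<'E'
from disc import *
p,d,c=load('w5'); s=dict(eef_pos=np.array([499.65,-43.96,80.7]),tcp_rot=[-3.141,.003,.0335]); headt(p,d,c,s)
E
```

```text
head n 2480
 x 102.0 y -16.92 21.16 mid 2.12
 x 106.0 y -16.75 20.86 mid 2.06
 x 110.0 y -16.64 21.24 mid 2.3
 front edge x 102.29 z med 56.09
```

play_rows(rows=[[255,[0.6,0.1,1.7],[0,0,0.008]],[255,[1.3,0.1,3.5],[0,0,0.008]],[255,[1.3,0.1,3.5],[0,0,0.008]],[255,[1.3,0.1,3.5],[0,0,0.008]],[255,[1.3,0.1,3.5],[0,0,0.008]],[255,[1.3,0.1,3.5],[0,0,0.008]],[255,[1.3,0.1,3.5],[0,0,0.008]]])

```text
clock: 6.07
eef_pos: [514.2, -44.2, 48.0]
tcp_rot: [3.141, -0.001, 0.027]
contact_force: [0.6, -0.1, -1.8]
opening: 0.129
```

Run:
```python
from disc import *
s=readout.sense(); p,d,c=snap('wrist','w6'); held(p,d,c,s); headt(p,d,c,s);print(s['contact_force'],s['eef_pos'],s['tcp_rot'])
snap('side','s6'); snap('scene','c6')
for t,(x,y,w,h) in (("s6",(270,160,110,80)),("c6",(260,165,110,80))):
    p=load(t)[0]; cv2.imwrite(f"pics/{t}c.png",cv2.resize(p[y:y+h,x:x+w,::-1],None,fx=6,fy=6,interpolation=cv2.INTER_CUBIC))
```

```text
plane tool z= [ 5.3000e-03 -6.0000e-04  3.2412e+00] n 14918
disc tool xy [46.97  0.61] 32.32
slot wall 1 16 [0.006 5.264]
slot wall -1 17 [ 0.024 -4.766]
disc world xy [561.18 -43.56  48.03]
head n 6068
 x 87.0 y -18.42 19.53 mid 0.56
 x 91.0 y -18.23 19.77 mid 0.77
 x 95.0 y -18.22 19.65 mid 0.72
 x 99.0 y -18.19 19.92 mid 0.87
 x 103.0 y -18.26 19.62 mid 0.68
 front edge x 87.82 z med 56.16
[ 0.63163162 -0.06649221 -1.81903343] [514.21385905 -44.22758417  47.98515295] [ 3.14149224e+00 -1.00216713e-03  2.72935196e-02]
```

View pics/w6.png

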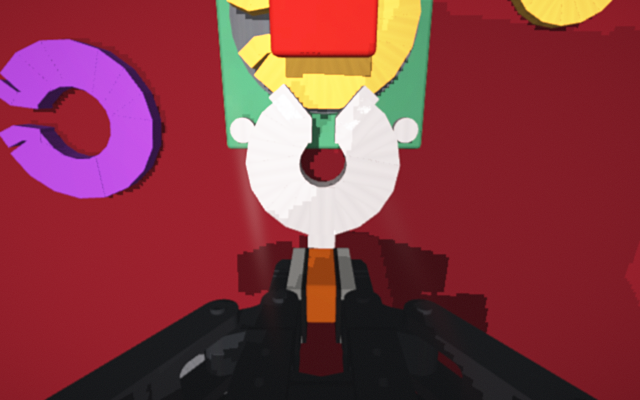

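View pics/s6c.png

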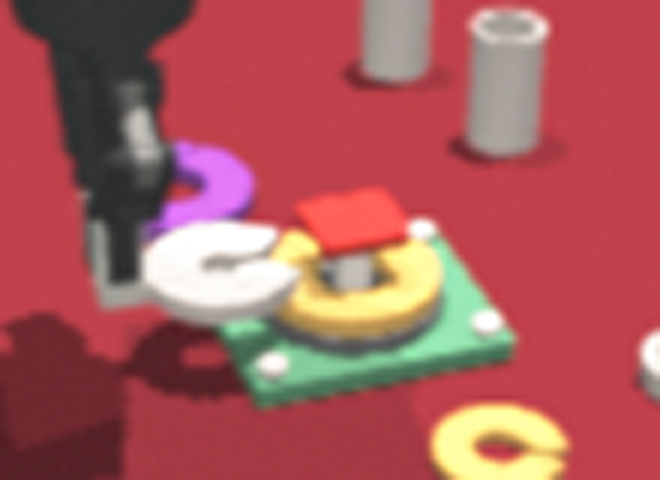

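In this view the slot centre (tool y≈0.85) and the head middle (0.7) line up. The spacer is level and the underside is about 35 mm up. The side view shows the disc at the right height below the head. Sliding in, in stages.

play_rows(rows=[[255,[0.8,-0.01,0.1],[0,0,0]],[255,[1.6,-0.01,0.1],[0,0,0]],[255,[2.2,-0.01,0.1],[0,0,0]],[255,[2.7,-0.01,0.1],[0,0,0]],[255,[3.0,-0.01,0.1],[0,0,0]],[255,[3.0,-0.01,0.1],[0,0,0]],[255,[3.0,-0.01,0.1],[0,0,0]]])

```text
clock: 6.8
eef_pos: [543.9, -43.6, 46.0]
tcp_rot: [-3.142, 0.0, 0.027]
contact_force: [0.1, 0.3, -2.0]
opening: 0.122
```

Run:
```python
from disc import *
s=readout.sense(); p,d,c=snap('wrist','w7'); held(p,d,c,s); headt(p,d,c,s);print(s['contact_force'],s['eef_pos'],s['tcp_rot'])
```

```text
plane tool z= [3.2000e-03 1.0000e-04 3.3024e+00] n 11524
disc tool xy [45.87  0.6 ] 31.85
disc world xy [589.82 -42.94  45.97]
head n 12840
 x 58.0 y -18.49 19.38 mid 0.45
 x 62.0 y -18.48 19.63 mid 0.58
 x 66.0 y -18.54 19.53 mid 0.5
 x 70.0 y -18.47 19.59 mid 0.56
 x 74.0 y -18.47 19.59 mid 0.56
 x 78.0 y -18.59 19.6 mid 0.5
 x 82.0 y -18.31 19.62 mid 0.65
 x 86.0 y -18.52 19.65 mid 0.57
 x 90.0 y -18.3 19.57 mid 0.64
 x 94.0 y -18.41 19.63 mid 0.61
 x 98.0 y -18.07 19.52 mid 0.73
 front edge x 58.73 z med 56.21
[ 0.09906895  0.33276194 -2.02426812] [543.94812274 -43.57055288  45.98977547] [-3.14153137e+00  4.94946735e-04  2.68573179e-02]
```

View pics/w7.png

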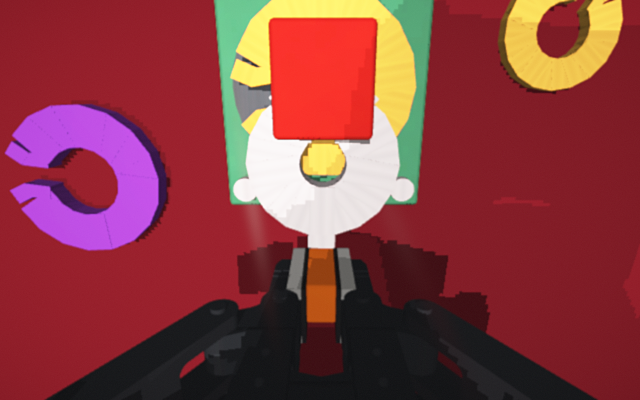

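play_rows(rows=[[255,[0.2,-0.02,0],[0,0,0]],[255,[0.4,-0.02,0],[0,0,0]],[255,[0.6,-0.02,0],[0,0,0]],[255,[0.8,-0.02,0],[0,0,0]],[255,[0.8,-0.02,0],[0,0,0]]])

```text
clock: 7.27
eef_pos: [552.6, -43.2, 46.3]
tcp_rot: [3.142, -0.001, 0.027]
contact_force: [0.7, 0.8, -2.2]
opening: 0.124
```

play_rows(rows=[[255,[0.15,0,0],[0,0,0]],[255,[0.3,0,0],[0,0,0]],[255,[0.45,0,0],[0,0,0]],[255,[0.6,0,0],[0,0,0]],[255,[0.6,0,0],[0,0,0]]])

```text
clock: 7.68
eef_pos: [558.4, -43.0, 46.2]
tcp_rot: [3.142, -0.0, 0.027]
contact_force: [0.6, -0.2, -2.1]
opening: 0.124
```

play_rows(rows=[[255,[0.15,0,0],[0,0,0]],[255,[0.3,0,0],[0,0,0]],[255,[0.45,0,0],[0,0,0]],[255,[0.6,0,0],[0,0,0]],[255,[0.6,0,0],[0,0,0]]])

```text
clock: 8.1
eef_pos: [564.4, -42.8, 46.2]
tcp_rot: [3.142, -0.0, 0.027]
contact_force: [-0.0, -0.2, -1.9]
opening: 0.121
```

Run:
```python
from disc import *
s=readout.sense(); p,d,c=snap('wrist','w8'); headt(p,d,c,s);print(s['contact_force'],s['eef_pos'],s['tcp_rot'])
P=cloud(c,d); R=Ro.from_euler('xyz',s["tcp_rot"]).as_matrix(); T=(P-s["eef_pos"])@R
w=(d>0)&(T[...,0]>2)&(T[...,0]<90)&(np.abs(T[...,1])<42)&(np.abs(T[...,2]-3)<8)&masks(p)["white"]
cs=comps(w)[0][:,0]; X=T[cs[:,1],cs[:,0],:2]; X=X[X[:,0]<62]; rr=np.hypot(*(X-[47,.6]).T); k=(rr>29.5)&(rr<34.5); print("disc",circ(X[k]),k.sum())
```

```text
head n 11115
 x 37.0 y -18.2 19.54 mid 0.67
 x 41.0 y -18.01 19.43 mid 0.71
 x 45.0 y -18.28 19.79 mid 0.75
 x 49.0 y -18.15 19.55 mid 0.7
 x 53.0 y -18.27 19.7 mid 0.72
 x 57.0 y -18.28 19.58 mid 0.65
 x 61.0 y -18.28 19.7 mid 0.71
 x 65.0 y -18.45 19.7 mid 0.63
 x 69.0 y -18.09 19.72 mid 0.82
 x 73.0 y -18.49 19.64 mid 0.57
 x 77.0 y -18.03 19.32 mid 0.65
 front edge x 38.38 z med 56.22
[-0.00253868 -0.15920269 -1.9203962 ] [564.44077427 -42.8404088   46.24754268] [ 3.14157122e+00 -3.96241926e-04  2.68631182e-02]
disc (array([46.24952278,  0.64151403]), np.float64(31.953028986973134)) 261
```

View pics/w8.png

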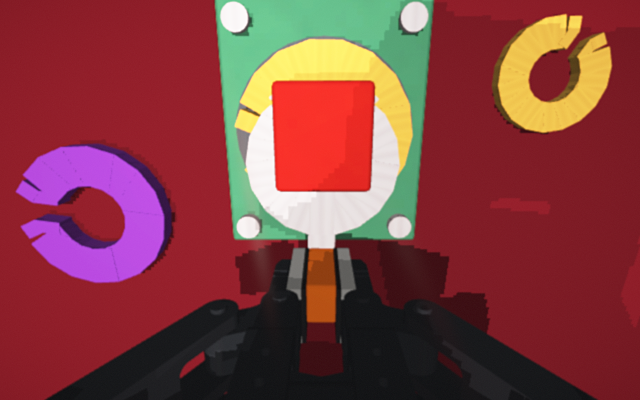

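No contact force so far. The head's middle (0.69) still lines up with the slot, and about 12.2 mm is left to bring the hole centre to the stem.

play_rows(rows=[[255,[0.15,0,0],[0,0,0]],[255,[0.3,0,0],[0,0,0]],[255,[0.45,0,0],[0,0,0]],[255,[0.6,0,0],[0,0,0]],[255,[0.6,0,0],[0,0,0]]])

```text
clock: 8.57
eef_pos: [570.5, -42.7, 46.3]
tcp_rot: [3.142, -0.0, 0.027]
contact_force: [-0.1, 0.6, -2.2]
opening: 0.126
```

play_rows(rows=[[255,[0.15,0,0],[0,0,0]],[255,[0.3,0,0],[0,0,0]],[255,[0.45,0,0],[0,0,0]],[255,[0.62,0,0],[0,0,0]],[255,[0.62,0,0],[0,0,0]],[255,[0.62,0,0],[0,0,0]],[255,[0.62,0,0],[0,0,0]]])

```text
clock: 9.15
eef_pos: [576.2, -42.5, 46.1]
tcp_rot: [3.142, 0.0, 0.027]
contact_force: [0.6, -0.4, -2.9]
opening: 0.124
```

```bash
cat >> disc.py <<'E'
def check(t):
    s=readout.sense(); p,d,c=snap('wrist',t); P=cloud(c,d); R=Ro.from_euler('xyz',s["tcp_rot"]).as_matrix(); T=(P-s["eef_pos"])@R
    w=(d>0)&(P[...,2]>52)&(P[...,2]<60)&(np.hypot(P[...,0]-622.7,P[...,1]+41.5)<33)&masks(p)["red"]
    rc=cv2.minAreaRect(T[w][:,:2].astype(np.float32)); print("head tool",np.round(rc[0],2),np.round(rc[1],1),round(rc[2],2))
    hw=R@np.array([*rc[0],0])+s["eef_pos"]; print("head world",hw[:2].round(2))
    w=(d>0)&(T[...,0]>2)&(T[...,0]<85)&(np.abs(T[...,1])<42)&(np.abs(T[...,2]-3)<6)&masks(p)["white"]
    X=T[w][:,:2]; h=cv2.convexHull(X.astype(np.float32))[:,0]; rr=np.hypot(*(h-[47,.6]).T); k=(rr>30)&(rr<34.5); print("disc tool",circ(h[k].astype(float)),k.sum())
    q=T[w]; pl=np.linalg.lstsq(np.c_[q[:,:2],np.ones(len(q))],q[:,2],rcond=None)[0]; print("plane",pl.round(4))
    print(s['contact_force'].round(2),s['eef_pos'].round(2),s['tcp_rot'].round(4),s['clock'])
E
python3 - <<'E'
from disc import *
check('w9')
E
```

```text
head tool [46.98  0.65] [36.4 40.4] 89.96
head world [623.14 -41.94]
disc tool (array([47.53217937,  0.70801809]), np.float64(32.82925049833803)) 27
plane [ 4.3000e-03 -1.0000e-04  3.3097e+00]
[ 0.62 -0.4  -2.85] [576.15 -42.55  46.15] [3.1416e+00 1.0000e-04 2.6900e-02] 9.15
```

The hole centre, at tool (47.0, 0.65), coincides with the head centre, and there's no contact force. Next I'll compute the arc about the stem: 78°, about +tool z.

Run:
```python
import numpy as np
C=np.array([4.7,.065]); o=[]
for i in range(1,13):
    f=np.radians(3.25*i); c,s=np.cos(f),np.sin(f); d=C-np.array([[c,-s],[s,c]])@C
    o.append([255,[round(d[0],2),round(d[1],2),0],[0,0,round(f,3)]])
print(o)
```

```text
[[255, [np.float64(0.01), np.float64(-0.27), 0], [0, 0, np.float64(0.057)]], [255, [np.float64(0.04), np.float64(-0.53), 0], [0, 0, np.float64(0.113)]], [255, [np.float64(0.08), np.float64(-0.8), 0], [0, 0, np.float64(0.17)]], [255, [np.float64(0.14), np.float64(-1.06), 0], [0, 0, np.float64(0.227)]], [255, [np.float64(0.21), np.float64(-1.31), 0], [0, 0, np.float64(0.284)]], [255, [np.float64(0.29), np.float64(-1.57), 0], [0, 0, np.float64(0.34)]], [255, [np.float64(0.39), np.float64(-1.81), 0], [0, 0, np.float64(0.397)]], [255, [np.float64(0.5), np.float64(-2.05), 0], [0, 0, np.float64(0.454)]], [255, [np.float64(0.63), np.float64(-2.29), 0], [0, 0, np.float64(0.511)]], [255, [np.float64(0.77), np.float64(-2.52), 0], [0, 0, np.float64(0.567)]], [255, [np.float64(0.92), np.float64(-2.73), 0], [0, 0, np.float64(0.624)]], [255, [np.float64(1.09), np.float64(-2.94), 0], [0, 0, np.float64(0.681)]]]
```

play_rows(rows=[[255,[0.01,-0.27,0],[0,0,0.057]],[255,[0.04,-0.53,0],[0,0,0.113]],[255,[0.08,-0.8,0],[0,0,0.17]],[255,[0.14,-1.06,0],[0,0,0.227]],[255,[0.21,-1.31,0],[0,0,0.284]],[255,[0.21,-1.31,0],[0,0,0.284]],[255,[0.21,-1.31,0],[0,0,0.284]]])

```text
clock: 9.78
eef_pos: [577.9, -29.3, 46.2]
tcp_rot: [3.142, 0.0, -0.255]
contact_force: [1.0, -0.2, -1.8]
opening: 0.124
```

Run:
```python
from disc import *
check('w10')
```

```text
head tool [46.99  0.71] [36.5 40.7] 73.99
head world [623.2  -41.87]
disc tool (array([47.77604467,  0.56500667]), np.float64(32.868490564412134)) 28
plane [ 4.1000e-03 -7.0000e-04  3.3135e+00]
[ 1.   -0.24 -1.76] [577.9  -29.33  46.18] [ 3.1416e+00  1.0000e-04 -2.5520e-01] 9.7833
```

View pics/w10.png

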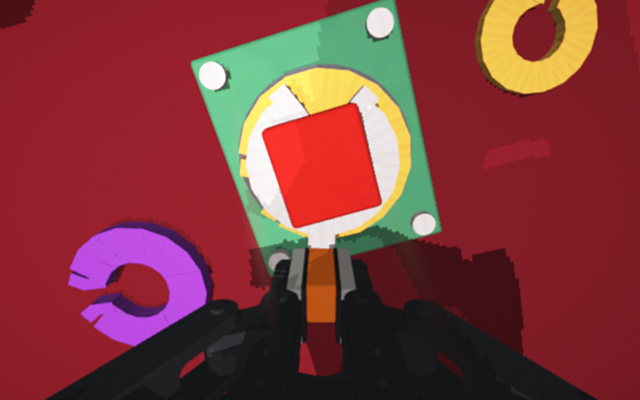

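The turn is going cleanly: the head stays at tool (47.0, 0.7) and forces are about 1 N. Continuing the arc.

play_rows(rows=[[255,[0.01,-0.27,0],[0,0,0.057]],[255,[0.04,-0.53,0],[0,0,0.113]],[255,[0.08,-0.8,0],[0,0,0.17]],[255,[0.14,-1.06,0],[0,0,0.227]],[255,[0.21,-1.31,0],[0,0,0.284]],[255,[0.29,-1.57,0],[0,0,0.34]],[255,[0.39,-1.81,0],[0,0,0.397]],[255,[0.5,-2.05,0],[0,0,0.454]],[255,[0.63,-2.29,0],[0,0,0.511]],[255,[0.77,-2.52,0],[0,0,0.567]],[255,[0.92,-2.73,0],[0,0,0.624]],[255,[1.09,-2.94,0],[0,0,0.681]]])

```text
clock: 10.83
eef_pos: [596.0, -3.8, 46.2]
tcp_rot: [3.142, 0.0, -0.939]
contact_force: [0.4, -0.8, -2.5]
opening: 0.124
```

play_rows(rows=[[255,[0.01,-0.27,0],[0,0,0.057]],[255,[0.04,-0.53,0],[0,0,0.113]],[255,[0.08,-0.8,0],[0,0,0.17]],[255,[0.14,-1.06,0],[0,0,0.227]],[255,[0.21,-1.31,0],[0,0,0.284]],[255,[0.29,-1.57,0],[0,0,0.34]],[255,[0.39,-1.81,0],[0,0,0.397]],[255,[0.39,-1.81,0],[0,0,0.397]],[255,[0.39,-1.81,0],[0,0,0.397]]])

```text
clock: 11.58
eef_pos: [612.8, 3.7, 46.1]
tcp_rot: [3.142, 0.0, -1.333]
contact_force: [0.5, 0.3, -2.3]
opening: 0.126
```

Run:
```python
from disc import *
check('w11'); print(readout.sense()['qpos'])
```

```text
head tool [47.07  1.01] [36.8 40.7] 12.36
head world [622.97 -42.28]
disc tool (array([47.7489836 ,  0.57147981]), np.float64(32.624104857918766)) 27
plane [ 4.7000e-03 -7.0000e-04  3.2851e+00]
[ 0.46  0.35 -2.29] [612.84   3.71  46.12] [ 3.1415  0.     -1.3325] 11.5833
[3.55992973e-03 5.56917413e-01 1.78813292e+00 2.49036965e-05
 7.96763122e-01 2.90692638e+00]
```

View pics/w11.png

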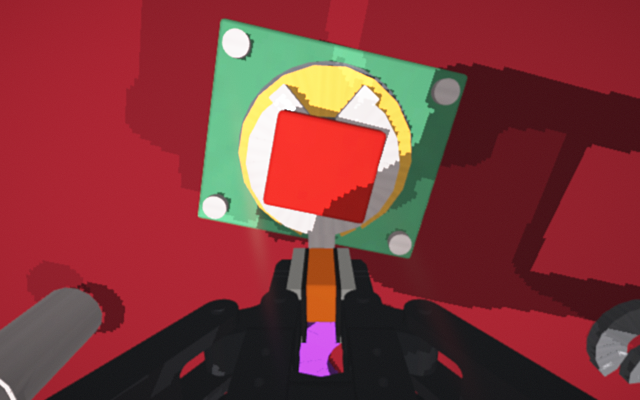

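Square enough: the slot is at about -78.6° in the stand frame. Lowering gently onto the brass.

play_rows(rows=[[255,[0,0,0.1],[0,0,0]],[255,[0,0,0.2],[0,0,0]],[255,[0,0,0.27],[0,0,0]],[255,[0,0,0.27],[0,0,0]],[255,[0,0,0.27],[0,0,0]]])

```text
clock: 12.05
eef_pos: [612.8, 3.8, 43.4]
tcp_rot: [3.141, 0.0, -1.335]
contact_force: [-0.5, -0.3, -1.7]
opening: 0.126
```

play_rows(rows=[[255,[0,0,0.03],[0,0,0]],[255,[0,0,0.03],[0,0,0]],[255,[0,0,0.03],[0,0,0]]])

```text
clock: 12.3
eef_pos: [612.9, 3.8, 43.2]
tcp_rot: [3.142, 0.0, -1.335]
contact_force: [-0.5, -0.0, -3.0]
opening: 0.124
```

play_rows(rows=[[255,[0,0,0.03],[0,0,0]],[255,[0,0,0.03],[0,0,0]],[255,[0,0,0.03],[0,0,0]]])

```text
clock: 12.55
eef_pos: [612.9, 3.8, 42.9]
tcp_rot: [3.142, -0.0, -1.335]
contact_force: [0.0, -0.0, -1.5]
opening: 0.128
```

play_rows(rows=[[255,[0,0,0.03],[0,0,0]],[255,[0,0,0.03],[0,0,0]],[255,[0,0,0.03],[0,0,0]]])

```text
clock: 12.8
eef_pos: [613.0, 3.8, 42.8]
tcp_rot: [-3.141, -0.0, -1.335]
contact_force: [-0.5, -0.3, 0.9]
opening: 0.125
```

Contact: the force changed by about +3 N. Releasing and retreating upwards.

play_rows(rows=[[205,[0,0,0],[0,0,0]],[180,[0,0,0],[0,0,0]],[150,[0,0,0],[0,0,0]],[120,[0,0,0],[0,0,0]],[80,[0,0,0],[0,0,0]],[80,[0,0,0],[0,0,0]],[80,[0,0,0],[0,0,0]],[80,[0,0,0],[0,0,0]]])

```text
clock: 13.47
eef_pos: [612.9, 3.8, 42.6]
tcp_rot: [3.142, 0.0, -1.335]
contact_force: [-0.7, 1.3, -0.2]
opening: 0.69
```

play_rows(rows=[[80,[0,0,-2],[0,0,0]],[80,[0,0,-5],[0,0,0]],[80,[0,0,-8],[0,0,0]],[80,[0,0,-11],[0,0,0]],[80,[-1,0,-13],[0,0,0]],[80,[-1,0,-13],[0,0,0]],[80,[-1,0,-13],[0,0,0]],[80,[-1,0,-13],[0,0,0]]])

```text
clock: 14.13
eef_pos: [610.0, 13.5, 171.9]
tcp_rot: [3.141, 0.0, -1.335]
contact_force: [0.1, -0.9, -1.2]
opening: 0.688
```

Run:
```python
from disc import *
s=readout.sense(); print(s['eef_pos'],s['tcp_rot'],s['opening'],s['clock'])
p,d,c=snap('wrist','w12'); snap('side','s12'); P=cloud(c,d); z=P[...,2]; m=masks(p)
near=np.hypot(P[...,0]-622,P[...,1]+42)
w=(near<36)&(z>36)&(z<44)&m["white"]; q=P[w]; pl=np.linalg.lstsq(np.c_[q[:,:2]-[622,-42],np.ones(len(q))],q[:,2],rcond=None)[0]; print("disc top",pl.round(4),len(q),np.median(q[:,2]))
h=cv2.convexHull(q[:,:2].astype(np.float32))[:,0].astype(float); rr=np.hypot(*(h-[622.5,-42]).T); k=rr>30; print("disc c",circ(h[k]),k.sum())
b=(near<45)&(z>26)&(z<33)&m["brass"]; q=P[b]; print("brass z",np.median(q[:,2]),cv2.minEnclosingCircle(q[:,:2].astype(np.float32)))
l=(np.hypot(P[...,0]-613,P[...,1]-4)<25)&(z>65)&(z<80); q=P[l]; print("lug",np.median(q[:,2]),cv2.minAreaRect(q[:,:2].astype(np.float32)))
dx=P[...,0]-621.5;dy=P[...,1]+42.6; g=(near>30)&(near<38)&(z>15)&(z<23)&~m["green"]; a=np.degrees(np.arctan2(dy[g],dx[g])); print(np.histogram(a,range(-180,181,10))[0])
t="s12";pp=load(t)[0]; cv2.imwrite(f"pics/{t}c.png",cv2.resize(pp[160:240,270:380,::-1],None,fx=6,fy=6,interpolation=cv2.INTER_CUBIC))
```

```text
[610.00281287  13.52306614 171.89651364] [ 3.14072087e+00  8.79783119e-05 -1.33488949e+00] 0.6875096490489093 14.1333
disc top [-1.20000e-03  6.00000e-04  3.93732e+01] 2222 39.377384172429345
disc c (array([622.83269109, -42.13897454]), np.float64(33.094792373399414)) 45
brass z 29.417394137979443 ((621.7933349609375, -42.52532196044922), 39.69613265991211)
lug 73.04550551447828 ((612.7049560546875, 2.659001350402832), (11.539237022399902, 15.945716857910156), 13.348712921142578)
[0 0 0 0 0 0 0 0 0 0 0 0 0 0 0 0 0 0 0 0 0 0 0 0 0 6 3 0 0 4 8 0 0 0 0 0]
```

View pics/w12.png

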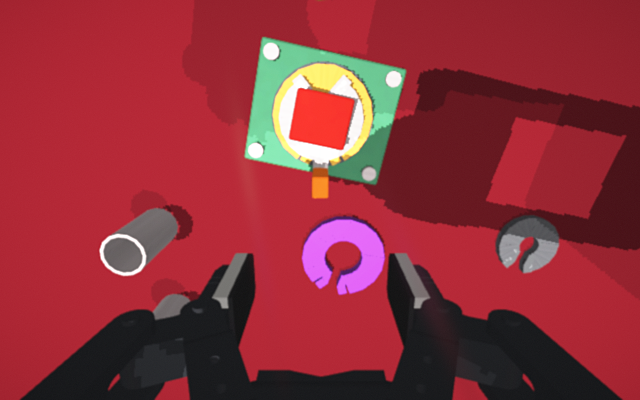

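View pics/s12c.png

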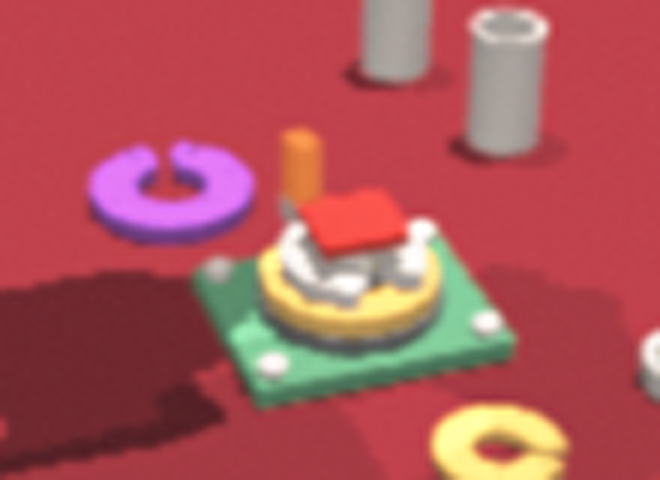

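The spacer lies flat: its top measures 39.4 mm against 29.4 mm for the brass, tilt about 0.001 rad. It is 1.5 mm off the axis, the slot is at about -78° in the stand frame, and the gripper is clear.

```bash
python3 -c "
from rig import r
print(r.sign_off())"
```

```text
the job is handed in; nothing more can be done
None
```

The steel spacer is on the stem, resting flat on the brass one, and the job is handed in at about 14 s of the 72 s allowed; no verdict was reported. I gripped it by its lug and slid it on slot first from the stand's -x side. Then I turned it about the stem, lowered it until it touched the brass, let go and raised the gripper clear.

**Last checks, from the wrist camera:**
- **Height and tilt:** the spacer's top is 10.0 mm above the brass top, with a tilt of about 0.001 rad.
- **Position:** the spacer is about 1.5 mm from the stand's axis. The brass one is still on the rest, within about 1 mm of the axis.
- **Slot direction:** the slot points about -78° from the stand's x axis, 12° off square. I stopped there to keep the last joint within its range. The brass slot pointed at about +100° in two early views, so the two are roughly 180° apart. In the last view it was mostly hidden, but what showed still fits +100°.
- **Forces:** the sensed force stayed within about 3 N while sliding, turning and lowering the spacer.
- **Bystanders:** I moved nothing near them and never touched them, but did not measure their positions again.

The only disagreement was that camera heights read about 0.6 mm low everywhere against the stated sizes. I allowed for that when setting heights.

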